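Set the gauge spacer behind the sprung reference tile and hold the tile flush

ROBOT

A 6-joint arm with a two-finger parallel gripper is mounted at the origin on a cart in front of the work surface, level with it; the furniture and walls round the work are solid. World frame = base frame: x ahead of the robot, y to its left, z up, the work surface at z = 0. Lengths are in m, angles in rad, forces in N, time in s.
With the tool pointing down it reaches from about 0.275 to 0.75 m from the base axis. Payload 10.2 kg.
Tool frame: the origin (TCP) lies midway between the tips of the shut fingers; the grasp point (between the pads) lies 19 mm behind it; z points along the fingers, y is the line along which they close (so a half turn about z gives the same grasp; the last joint's range is limited). The gripper opens to 85 mm and grips with 20 to 120 N. Pads are 22 mm wide; open, the fingers measure 114 mm over their backs; the gripper's body (76 mm by 85 mm) begins 54 mm behind the grasp point. The pads swing forward as they close: fully open they stand 13 mm farther back than shut.
Start: joints at [-1.56, 0.313, 1.498, -0, 1.331, -0.223], TCP at [0.122, -0.511, 0.231] pointing down, gripper open.
Joint ranges: [-2.94, 2.94], [-0.97, 2.17], [0.19, 2.56], [-1.23, 4.37], [0.02, 3.11], [-2.88, 2.88]. Speed limits (rad/s): [2.39, 2.39, 3.01, 3.14, 3.14, 3.14].

INTERFACE

Orientations are given as a unit quaternion [w, x, y, z].
In Python, from plant import r, grab_frame, get_calibration gives the robot as it stands.
- The arm moves only by the tool step_arm, never from a script. Its argument "commands" is a list of rows, each a list of 5 numbers: the shift along the world's x, y, z in mm, then the turn about the world's z in rad, then the closure in counts, from 0 (fully open) to 255 (shut). In form: [[dx, dy, dz, turn, grip], ...]. A call has 1 to 20 rows; each row is the pose to reach, as a shift and turn from the pose commanded when the call began; what a row does not reach only later rows make up. A row lasts 1/8 s, in which the tool goes at most 62.5 mm and 10.7 degrees, less where a joint would pass 70% of its speed; a pose out of reach is approached as far as the arm can. A call with a gripper value outside its range is refused whole. The fingers move at their own pace and stop on an object; the grip force is fixed at half the most. Time passes only in rows, so rows that repeat a pose let the fingers close. It gives the time, the measured TCP pose, the force, the opening and the grip force at its end, in the units of the state.
- r.sense(): the state, without advancing time (a new reading comes with each control period).
- grab_frame(name): name is "side" or "top"; returns (picture, depth): 384x512x3 uint8, blue, green, red; 384x512 float32, m along the optical axis (not along the pixel's ray), 0 where there is no reading.
- get_calibration(name): a dict with "fx", "fy", "cx", "cy" (pixels), "world_from_camera" (4x4, takes a point from camera to world coordinates). Camera axes: x right, y down, z forward; pixel columns grow to the right and rows downward; lengths in m; the calibration is good to about 2 mm. A picture is of the moment at which its call begins. get_calibration takes no time and is no camera call.
- r.finish_job(): hands the job in; it is judged then, once.
The state is a dict: "time": time; "joints": joint angles; "qd": joint speeds; "effort": joint torques, N m; "position": TCP position; "orientation": TCP orientation; "contact_force": force on the tool from outside, world axes, zero at the start; "moment": the same for the moment, N m; "width": finger opening in m; "finger_force": force on a finger pad.
Only numpy, scipy, OpenCV 4.12 (cv2) and the standard library are available. Lean on these libraries where they do the work, as an engineer would, in place of code of your own. Each camera call takes 0.05 s, during which the arm holds its last target. There are 200 camera calls.

TASK

Set up the tile jig for a reading: pick up the brass spacer and lower it between the white tile and the blue stops, only where the gap is wide enough for it (the short stop), until it stands on the bed squarely in front of that stop, and let go of it; do not force it into the narrow gap. Then push the white tile back against its springs until it sits flush on the spacer and the spacer flush on its stop, and finish while still holding the tile firmly pressed there. Leave the beaker, the tape roll and the brown bottle standing where they are.

Things in the scene. Friction and masses are not known exactly. Their poses are not given: they have to be found in the camera images.
- jig: Grey measuring jig, fixed: a flat bed 145 x 176 x 10 mm, top of the bed 10 mm above the worktop. Origin on the worktop, on the centre line of the bed (bed from x = -65 to +80 mm, y = -88 to +88 mm). Own +x points from the tile to the stops, away from the robot. A guide rod runs along each side at y = +-78 mm, its end blocks (at x = -54 and +62 mm) up to 30 mm above the worktop.
- tile: White ceramic tile standing on a dark sprung carriage of the jig: 10 mm thick (x), 120 mm wide (y), from 13 to 47 mm above the worktop. Origin at its centre, axes as the jig's. At rest at jig x = -15 mm (faces at -20 and -10 mm). Slides only along jig +x, at most 12 mm, against springs (3 N to start, 5.5 N after 8 mm) and springs back when let go; 8 mm of travel closes the wide gap on the spacer.
- tile_front (a point): Middle of the tile's front face (robot side, to be pushed along jig +x), 35 mm above the worktop. A dark carriage bar lies in front of the tile's foot, 12 mm deep, up to 22 mm above the worktop (29 mm at its ends, over the rods): push above it. Press with 10 to 25 N in all, so that some newtons beyond the springs reach the spacer. Pushing anywhere across the face will do.
- short_stop: Blue stop block fixed on the bed behind the tile, 36 mm long (x), 52 mm wide (y), 34 mm high, top 44 mm above the worktop. Axes as the jig's. Origin at its rear end, mid width, on the bed's top face, at jig x = 54 mm and jig y = +33 or -33 mm (it changes places with the long stop). Front face at own x = -36 mm. Leaves a gap of 28 mm to the tile at rest: the wide one, for the spacer.
- long_stop: Blue stop block like the short one, but 51 mm long (front face at own x = -51 mm), beside it at the other jig y. It leaves a gap of only 13 mm, too narrow for the spacer.
- wide_gap (a point): Middle of the wide gap with the tile at rest, on the bed's top face (10 mm above the worktop): where the underside of the spacer goes. Axes as the jig's, gap across x.
- spacer: Loose upright brass block, 20 mm thick (own x), 40 mm wide (own y), 38 mm high, on it a black grip 12 mm thick (x), 28 mm wide (y), up to 69 mm above the underside. Origin at the centre of the underside. 100 to 210 g. Starts upright on the worktop, left of a tall instrument tower: swing the arm round drawn in, not into the tower. Goes into the gap with its 20 mm across it, either way round.
- beaker: Bystander: small grey beaker, 51 mm across, 61 mm high, standing on the worktop. Origin at the centre of its underside.
- tape_roll: Bystander: beige roll of tape, 52 mm across, 19 mm high, lying behind the jig. Origin at the centre of its underside.
- acid_bottle: Bystander: brown bottle with red cap, 60 mm across, 120 mm high, standing left of the jig. Origin at the centre of its underside.
Mind the look-alikes: they are no part of the job. What is shaped like the spacer but red is not meant.

How it is judged:
On the way:
1. the spacer stands on the bed in the wide gap, in front of the short stop, and is let go (x of spacer in the frame of short_stop between -0.0555 and -0.0435 m and y of spacer in the frame of short_stop between -0.012 and 0.012 m and z of spacer in the frame of short_stop between -0.004 and 0.004 m and angle between spacer's own z axis and vertical below 0.06 rad and contact force between the fingers and spacer below 0.3 N), for 0.2 s.
At the end, for the whole second after the job is handed in: The spacer stands on the bed (within 4 mm) in front of the short stop, within 12 mm of its middle, upright and square within 0.06 rad, not touched by the fingers; the tile is within 2 mm of flush on it; the fingers press the tile with over 4 N and more than 2 N passes from tile to spacer to stop (x of spacer in the frame of short_stop between -0.0485 and -0.0435 m and y of spacer in the frame of short_stop between -0.012 and 0.012 m and z of spacer in the frame of short_stop between -0.004 and 0.004 m and angle between spacer's own z axis and vertical below 0.06 rad and contact force between the fingers and spacer below 0.3 N and angle between the x axis of spacer and the x axis of short_stop, either way round below 0.06 rad and x of tile in the frame of short_stop above -0.0628 m and contact force between tile and spacer above 2 N and contact force between spacer and short_stop above 2 N and contact force between the fingers and tile above 4 N); the arm keeps its last pose, push and grip.
It fails at once if the spacer is forced onto the long stop (more than 8 N) (contact force between spacer and long_stop above 8 N).
It fails at once if a bystander (beaker, tape roll or brown bottle) is moved by more than 25 mm (distance of any of beaker, tape_roll, acid_bottle from where it was at the start of the episode above 0.025 m).
It also fails if it takes over 64 s, if anything falls off the work surface, if the arm or the gripper's body presses on something with over 40 N, if the wrist force passes 120 N, or if a joint passes its speed limit or range.

## Working session

There is one attempt and no reset: what is moved stays moved. The work goes in short steps, Python scripts to look and compute and a tool call to move; the robot and the scene stay as the last step left them, time stands still between calls to the robot, and variables do not carry over. Pictures are saved under pics/ and viewed, at most 10 in all, crops included, and the job is handed in when it is done.

Besides the shell and the picture viewer there is one more tool, called after ">>>" by a JSON object that holds its "name" and its "arguments", one argument or row to a line. step_arm: Moves the arm, as the interface text tells. Its arguments: {"type":"object","properties":{"commands":{"type":"array"}},"required":["commands"]}

```bash
mkdir -p pics
python3 - <<'E'
from plant import r,grab_frame,get_calibration
import cv2,numpy as np
for n in("side","top"):
    p,d=grab_frame(n); np.savez(f"{n}0.npz",p=p,d=d); cv2.imwrite(f"pics/{n}0.png",p)
    c=get_calibration(n); print(n,c["fx"],c["cx"],c["cy"],np.round(c["world_from_camera"],3).tolist())
s=r.sense(); print(s["position"],s["orientation"],s["width"],s["time"])
E
```

```text
side 495.0444729591299 259.10254299672624 184.2551844026011 [[-0.014, -0.843, 0.538, -0.016], [-1.0, 0.015, -0.001, 0.166], [-0.007, -0.538, -0.843, 0.978], [0.0, 0.0, 0.0, 1.0]]
top 429.0502022747335 257.2301561924502 187.15373874436108 [[0.019, -0.996, 0.088, 0.484], [-1.0, -0.017, 0.025, 0.158], [-0.023, -0.089, -0.996, 1.226], [0.0, 0.0, 0.0, 1.0]]
[ 0.12160306 -0.51049983  0.23079486] [-5.70044200e-04  9.93179372e-01  1.16595045e-01  7.85781920e-05] 0.08527938614550626 0.1
```

View pics/top0.png

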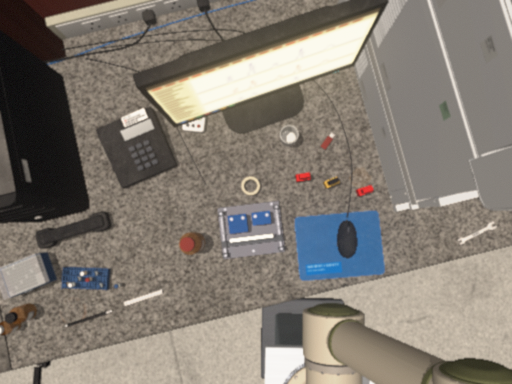

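View pics/side0.png

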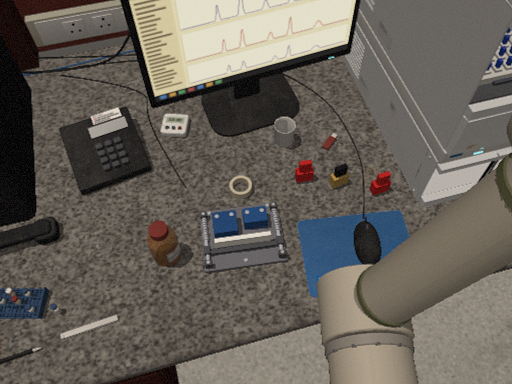

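The spacer candidates in the top view are red (303,177), brass with black grip (332,183) and red (365,190). The brass one in the middle fits. I'll confirm it in an enlarged crop and measure.

```bash
cat > h.py <<'E'
import numpy as np,cv2
from plant import r,grab_frame,get_calibration
def ray(n,u,v,z):
    c=get_calibration(n);T=np.array(c["world_from_camera"])
    u=np.atleast_1d(u).astype(float);v=np.atleast_1d(v).astype(float)
    d=np.stack([(u-c["cx"])/c["fx"],(v-c["cy"])/c["fy"],np.ones_like(u)],1)@T[:3,:3].T
    return T[:3,3]+d*((z-T[2,3])/d[:,2])[:,None]
def cloud(n,d):
    c=get_calibration(n);T=np.array(c["world_from_camera"])
    v,u=np.mgrid[:384,:512]
    P=np.stack([(u-c["cx"])/c["fx"]*d,(v-c["cy"])/c["fy"]*d,d],-1)
    return P@T[:3,:3].T+T[:3,3]
def rect(P): 
    (c,s,a)=cv2.minAreaRect((P[:,:2]*1000).astype(np.float32)); return np.round(c,1),np.round(s,1),round(a,1)
E
python3 - <<'E'
from h import *
ims={n:np.load(n+"0.npz") for n in("top","side")}
def crop(n,x,y,w,h,k): return cv2.resize(ims[n]["p"][y:y+h,x:x+w],None,fx=k,fy=k,interpolation=cv2.INTER_CUBIC)
a=np.hstack([crop("side",190,190,100,90,4),crop("side",290,145,100,90,4)])
b=np.hstack([crop("top",212,190,80,75,3),crop("top",290,160,80,75,3),crop("top",170,220,60,75,3)])
b=cv2.copyMakeBorder(b,0,0,0,max(0,800-b.shape[1]),cv2.BORDER_CONSTANT)[:,:800]
cv2.imwrite("pics/crop.png",np.vstack([a,b]))
for n in ims:
    p=ims[n]["p"];P=cloud(n,ims[n]["d"]);hsv=cv2.cvtColor(p,cv2.COLOR_BGR2HSV);H,S,V=cv2.split(hsv)
    bx={"top":(210,195,290,260),"side":(195,195,290,275)}[n]
    box=np.zeros(H.shape,bool);box[bx[1]:bx[3],bx[0]:bx[2]]=1
    m=(box&(H>100)&(H<125)&(S>120)).astype(np.uint8)
    k,l,st,ce=cv2.connectedComponentsWithStats(m)
    for i in range(1,k):
        if st[i,4]>40:
            Q=P[l==i];t=Q[np.abs(Q[:,2]-np.percentile(Q[:,2],80))<.006]
            print(n,"blue",ce[i].round(1),st[i,4],Q[:,2].min().round(3),Q[:,2].max().round(3),rect(t),"ray",rect(ray(n,*np.nonzero(l==i)[::-1],.044)))
    m=(box&(V>190)&(S<40)).astype(np.uint8);k,l,st,ce=cv2.connectedComponentsWithStats(m)
    for i in range(1,k):
        if st[i,4]>40: print(n,"white",ce[i].round(1),st[i,4],rect(P[l==i]),"ray",rect(ray(n,*np.nonzero(l==i)[::-1],.047)))
    box[:]=0;sp={"top":(320,172,345,195),"side":(325,160,352,193)}[n];box[sp[1]:sp[3],sp[0]:sp[2]]=1
    m=box&(H>12)&(H<35)&(S>100)
    Q=P[box&(P[:,:,2]>.012)];print(n,"spacer all",rect(Q),len(Q),Q[:,2].max()); G=Q[Q[:,2]>.045];print("grip",rect(G),len(G), G.mean(0)); 
    Q=P[m];print("brass",Q.mean(0),len(Q),rect(Q), np.median(Q[:,2]))
E
```

```text
top blue [261.2 218.8] 150 0.038 0.049 (array([505. , 174.7]), array([31.6, 47.6]), 6.8) ray (array([505. , 174.8]), array([31.8, 47.6]), 7.4)
top blue [237.8 224.6] 244 0.038 1.226 (array([488.3, 238.9]), array([45.9, 48.5]), 7.7) ray (array([488.3, 238.9]), array([46. , 48.6]), 7.6)
top white [250.5 237.6] 190 (array([449.5, 204.4]), array([ 10.9, 122.2]), 8.0) ray (array([450.1, 202.8]), array([ 11.6, 118.9]), 8.0)
top spacer all (array([555.9,  64.3]), array([ 24.4, 234.6]), 31.5) 119 1.2257954804207234
grip (array([553.,  65.]), array([ 15.2, 230.8]), 32.8) 57 [ 0.59800075 -0.00570791  0.14867355]
brass [ 0.60567395 -0.01430688  0.03846869] 87 (array([609.4, -17.8]), array([24.8, 39. ]), 25.8) 0.037957146416750076
side blue [254.8 217.9] 440 0.013 0.978 (array([504.6, 175.7]), array([38.4, 50.8]), 8.2) ray (array([496.7, 175. ]), array([50.1, 51.6]), 8.3)
side blue [224.9 224.1] 537 0.022 0.978 (array([487.2, 239.8]), array([53.3, 50.3]), 7.3) ray (array([483.3, 239.2]), array([58.9, 50.3]), 8.1)
side white [242.4 236.5] 205 (array([226.8, 156.1]), array([471.1, 116.3]), 11.5) ray (array([449.7, 201.1]), array([  8.4, 116.7]), 7.9)
side spacer all (array([304.1,  81.6]), array([ 41.7, 660.2]), 71.6) 309 0.978409209510723
grip (array([302.6,  78. ]), array([ 26.8, 660. ]), 72.2) 130 [ 0.59472976 -0.01607555  0.07544585]
brass [ 0.59810898 -0.01590183  0.031633  ] 214 (array([305.9,  59.7]), array([ 43.2, 676. ]), 75.3) 0.02901323859975169
```

View pics/crop.png

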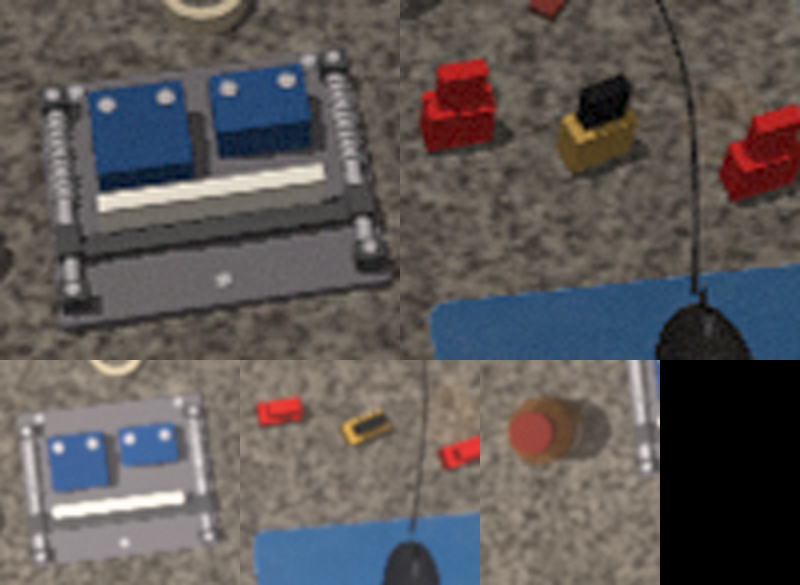

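The crop confirms it: brass block with black grip at crop (598,120), look-alikes all red. The right-hand stop (nearer -y) is the short one. Refining the spacer pose next.

Run:
```python
from h import *
for n in("top","side"):
    z=np.load(n+"0.npz");p=z["p"];d=z["d"];P=cloud(n,d);H,S,V=cv2.split(cv2.cvtColor(p,cv2.COLOR_BGR2HSV))
    box=np.zeros(H.shape,bool);sp={"top":(320,172,345,195),"side":(325,160,352,193)}[n];box[sp[1]:sp[3],sp[0]:sp[2]]=1
    m=box&(H>12)&(H<35)&(S>110)
    k=box&(V<50)
    kk,l,st,ce=cv2.connectedComponentsWithStats(k.astype(np.uint8));i=1+st[1:,4].argmax();k=l==i
    print(n,m.sum(),"brass38",rect(ray(n,*np.nonzero(m)[::-1],.038)),"black",k.sum(),rect(ray(n,*np.nonzero(k)[::-1],.069)))
    ok=box&(d>.1)&(P[:,:,2]>.03)&(P[:,:,2]<.08);print(rect(P[ok&(P[:,:,2]>.06)]),(ok&(P[:,:,2]>.06)).sum(),"shoulder",rect(P[ok&(abs(P[:,:,2]-.038)<.005)]))
```

```text
top 74 brass38 (array([607.7, -17.7]), array([21.6, 41.7]), 22.8) black 1 (array([601.3,  -7.1]), array([0., 0.]), 0.0)
(array([607.5, -19.6]), array([11.5, 29. ]), 23.1) 48 shoulder (array([607.2, -19.2]), array([19.6, 39.1]), 22.9)
side 206 brass38 (array([597.7, -16.1]), array([35.8, 52.4]), 26.7) black 127 (array([599. , -16.2]), array([25.2, 36.7]), 23.7)
(array([607. , -19.9]), array([14. , 28.2]), 24.8) 78 shoulder (array([602.1, -20.4]), array([19.2, 42.1]), 3.9)
```

>>> {"name": "step_arm", "arguments": {
  "commands": [
    [60, 110, 0, 0.17, 0],
    [120, 220, 0, 0.34, 0],
    [180, 330, 0, 0.51, 0],
    [228, 440, 0, 0.68, 0],
    [240, 490, 0, 0.85, 0],
    [280, 500, 0, 1.02, 0],
    [320, 500, 0, 1.19, 0],
    [360, 500, 0, 1.36, 0],
    [400, 498, 0, 1.53, 0],
    [440, 496, 0, 1.7, 0],
    [470, 495, 0, 1.77, 0]
  ]
}}

```text
time: 1.48
position: [0.5608, -0.0221, 0.231]
orientation: [-0.0, 0.537, 0.844, -0.0]
contact_force: [0.8, -0.9, 0.1]
width: 0.0853
finger_force: 0.0
```

>>> {"name": "step_arm", "arguments": {
  "commands": [
    [0, 0, 0, 0, 0],
    [0, 0, 0, 0, 0],
    [0, 0, 0, 0, 0]
  ]
}}

```text
time: 1.85
position: [0.5583, -0.024, 0.2319]
orientation: [0.0, 0.539, 0.842, 0.0]
contact_force: [0.4, 0.1, -0.1]
width: 0.0858
finger_force: 0.0
```

>>> {"name": "step_arm", "arguments": {
  "commands": [
    [25, 2, -20, -0.03, 0],
    [49, 5, -50, -0.03, 0],
    [49, 5, -90, -0.03, 0],
    [49, 5, -120, -0.03, 0],
    [49, 5, -150, -0.03, 0],
    [49, 5, -170, -0.03, 0],
    [49, 5, -186, -0.03, 0],
    [49, 5, -186, -0.03, 0],
    [49, 5, -186, -0.03, 0]
  ]
}}

```text
time: 2.98
position: [0.6086, -0.0189, 0.0464]
orientation: [0.001, 0.551, 0.834, 0.0]
contact_force: [0.1, -0.0, 0.7]
width: 0.0853
finger_force: 0.0
```

Run:
```python
from h import *
print(r.sense()["position"])
o=[]
for n,(x,y) in {"top":(292,150),"side":(300,120)}.items():
    p,d=grab_frame(n); o.append(cv2.resize(p[y:y+80,x:x+80],None,fx=5,fy=5,interpolation=cv2.INTER_CUBIC))
cv2.imwrite("pics/g1.png",np.hstack(o))
```

```text
[ 0.60859056 -0.01885565  0.04637969]
```

View pics/g1.png

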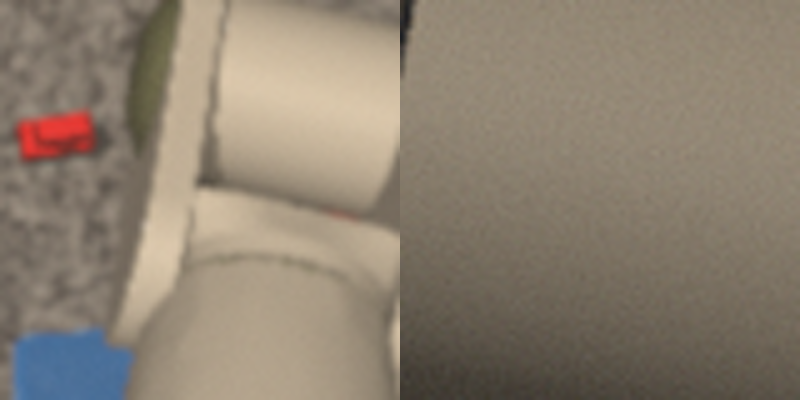

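The arm hides the spacer in both views (only the left red block shows, at (55,135)). The pose is as intended, so I'll close.

>>> {"name": "step_arm", "arguments": {
  "commands": [
    [0, 0, 0, 0, 255],
    [0, 0, 0, 0, 255],
    [0, 0, 0, 0, 255],
    [0, 0, 0, 0, 255],
    [0, 0, 0, 0, 255],
    [0, 0, 0, 0, 255],
    [0, 0, 0, 0, 255],
    [0, 0, 0, 0, 255]
  ]
}}

```text
time: 4.08
position: [0.6082, -0.0186, 0.0454]
orientation: [0.0, 0.551, 0.834, -0.0]
contact_force: [-1.2, -0.3, 2.0]
width: 0.0108
finger_force: 59.5
```

>>> {"name": "step_arm", "arguments": {
  "commands": [
    [0, 0, 30, 0, 255],
    [0, 0, 70, 0, 255],
    [0, 0, 100, 0, 255],
    [-20, 30, 100, -0.05, 255],
    [-45, 65, 100, -0.1, 255],
    [-70, 100, 100, -0.15, 255],
    [-95, 135, 100, -0.2, 255],
    [-115, 165, 100, -0.25, 255],
    [-130, 185, 100, -0.268, 255],
    [-135, 190, 100, -0.268, 255],
    [-135, 190, 100, -0.268, 255],
    [-135, 190, 100, -0.268, 255]
  ]
}}

```text
time: 5.58
position: [0.4738, 0.1706, 0.1452]
orientation: [0.0, 0.658, 0.753, 0.0]
contact_force: [0.0, -0.5, -1.3]
width: 0.0111
finger_force: 59.3
```

Run:
```python
from h import *
s=r.sense();print(s["position"],s["contact_force"],s["width"])
p,d=grab_frame("side");np.savez("side1.npz",p=p,d=d);q,e=grab_frame("top")
f=lambda p,x,y:cv2.resize(p[y:y+130,x:x+130],None,fx=3,fy=3,interpolation=cv2.INTER_CUBIC)
cv2.imwrite("pics/c1.png",np.hstack([f(p,180,150),f(q,190,150)]))
```

```text
[0.47375404 0.17064567 0.14523396] [ 0.00569726 -0.48477056 -1.2799372 ] 0.011050348244433092
```

View pics/c1.png

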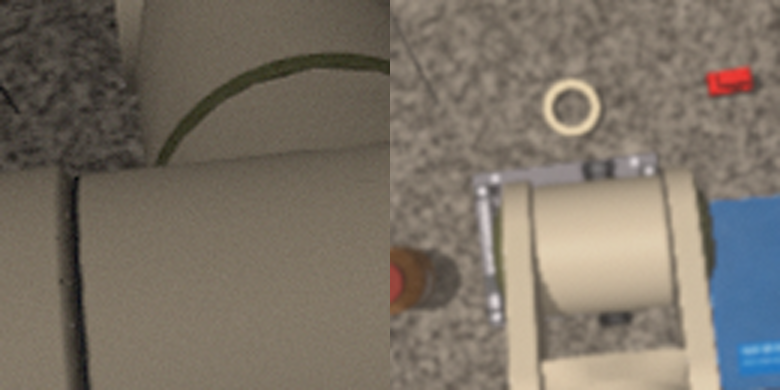

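>>> {"name": "step_arm", "arguments": {
  "commands": [
    [0, 0, -20, 0, 255],
    [0, 0, -40, 0, 255],
    [0, 0, -50, 0, 255],
    [0, 0, -55, 0, 255],
    [0, 0, -60, 0, 255],
    [0, 0, -65, 0, 255],
    [0, 0, -70, 0, 255],
    [0, 0, -70, 0, 255]
  ]
}}

```text
time: 6.68
position: [0.473, 0.1714, 0.075]
orientation: [-0.0, 0.658, 0.753, -0.0]
contact_force: [-0.3, 0.4, -0.7]
width: 0.0108
finger_force: 59.2
```

>>> {"name": "step_arm", "arguments": {
  "commands": [
    [0, 0, -5, 0, 255],
    [0, 0, -10, 0, 255],
    [0, 0, -14, 0, 255],
    [0, 0, -17, 0, 255],
    [0, 0, -19, 0, 255],
    [0, 0, -19, 0, 255]
  ]
}}

```text
time: 7.42
position: [0.4731, 0.1713, 0.0562]
orientation: [-0.0, 0.658, 0.753, -0.0]
contact_force: [-0.0, 0.8, -2.6]
width: 0.0108
finger_force: 59.2
```

>>> {"name": "step_arm", "arguments": {
  "commands": [
    [0, 0, -0.5, 0, 255],
    [0, 0, -1, 0, 255],
    [0, 0, -1, 0, 255]
  ]
}}

```text
time: 7.8
position: [0.4732, 0.1714, 0.0554]
orientation: [0.0, 0.658, 0.753, 0.0]
contact_force: [-0.1, 0.0, -0.2]
width: 0.0105
finger_force: 59.3
```

>>> {"name": "step_arm", "arguments": {
  "commands": [
    [0, 0, -0.5, 0, 255],
    [0, 0, -1, 0, 255],
    [0, 0, -1, 0, 255]
  ]
}}

```text
time: 8.18
position: [0.4735, 0.1714, 0.0553]
orientation: [0.0, 0.658, 0.753, 0.0]
contact_force: [-2.7, -0.0, 10.0]
width: 0.011
finger_force: 60.9
```

>>> {"name": "step_arm", "arguments": {
  "commands": [
    [0, 0, 0.5, 0, 0],
    [0, 0, 0.5, 0, 0],
    [0, 0, 0.5, 0, 0],
    [0, 0, 0.5, 0, 0],
    [0, 0, 0.5, 0, 0],
    [0, 0, 0.5, 0, 0],
    [0, 0, 20, 0, 0],
    [0, 0, 60, 0, 0],
    [0, 0, 100, 0, 0],
    [-20, -40, 110, 0, 0],
    [-50, -100, 110, 0, 0],
    [-90, -150, 110, 0, 0],
    [-120, -210, 110, 0, 0],
    [-120, -270, 110, 0, 0],
    [-120, -290, 110, 0, 0],
    [-120, -290, 110, 0, 0]
  ]
}}

```text
time: 10.18
position: [0.353, -0.1199, 0.1643]
orientation: [0.0, 0.659, 0.752, -0.0]
contact_force: [0.3, 1.6, 0.2]
width: 0.0859
finger_force: 0.0
```

Run:
```python
from h import *
s=r.sense();print(s["position"],s["contact_force"],s["width"])
P={};D={}
for n in("side","top"): P[n],D[n]=grab_frame(n);np.savez(n+"2.npz",p=P[n],d=D[n])
f=lambda p,x,y:cv2.resize(p[y:y+100,x:x+100],None,fx=4,fy=4,interpolation=cv2.INTER_CUBIC)
cv2.imwrite("pics/p1.png",np.hstack([f(P["side"],195,185),f(P["top"],205,180)]))
for n in P:
    C=cloud(n,D[n]);ok=(D[n]>.1)&(abs(C[:,:,0]-.473)<.05)&(abs(C[:,:,1]-.171)<.04)
    for a,b in((.07,.09),(.0455,.053)):
        m=ok&(C[:,:,2]>a)&(C[:,:,2]<b);H,S,V=cv2.split(cv2.cvtColor(P[n],cv2.COLOR_BGR2HSV))
        if a<.06:m&=(H>12)&(H<35)&(S>100)
        print(n,a,m.sum(),rect(C[m]) if m.sum()>4 else "")
```

```text
[ 0.35303522 -0.11990549  0.16432402] [0.32751064 1.62403059 0.22744018] 0.08585178483150435
side 0.07 0 
side 0.0455 0 
top 0.07 45 (array([471.8, 168.8]), array([10.6, 26.6]), 1.6)
top 0.0455 43 (array([472.8, 170.4]), array([19.1, 35.6]), 1.5)
```

View pics/p1.png

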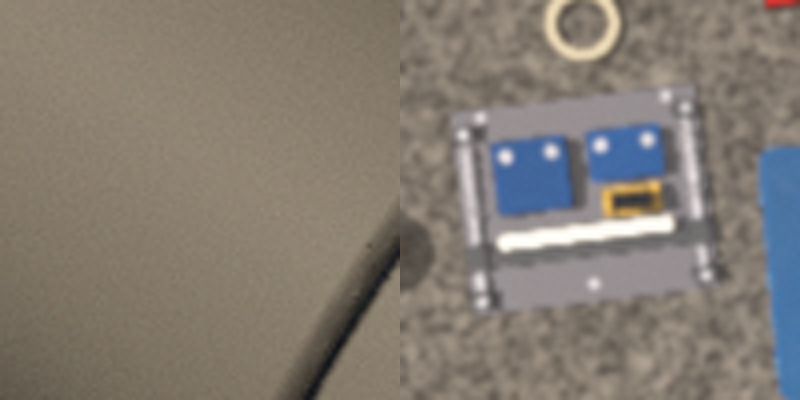

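The spacer stands in the wide gap in front of the short stop (right crop, (633,200)), centred and close to square. Next: shut the fingers, turn 90°, and go in front of the tile.

>>> {"name": "step_arm", "arguments": {
  "commands": [
    [0, 40, 0, 0.17, 255],
    [0, 90, 0, 0.34, 255],
    [5, 140, 0, 0.51, 255],
    [20, 190, 0, 0.68, 255],
    [40, 240, 0, 0.85, 255],
    [60, 280, 0, 1.02, 255],
    [60, 296, 0, 1.19, 255],
    [60, 296, 0, 1.36, 255],
    [60, 296, 0, 1.53, 255],
    [60, 296, 0, 1.571, 255],
    [60, 296, -30, 1.571, 255],
    [60, 296, -60, 1.571, 255],
    [60, 296, -90, 1.571, 255],
    [60, 296, -115, 1.571, 255],
    [60, 296, -128, 1.571, 255],
    [60, 296, -134, 1.571, 255],
    [60, 296, -134, 1.571, 255]
  ]
}}

```text
time: 12.4
position: [0.4132, 0.1777, 0.0306]
orientation: [0.0, -0.068, 0.998, 0.0]
contact_force: [1.3, -0.2, 0.2]
width: -0.0002
finger_force: 0.0
```

>>> {"name": "step_arm", "arguments": {
  "commands": [
    [5, 0.7, 0, 0, 255],
    [10, 1.4, 0, 0, 255],
    [14, 1.9, 0, 0, 255],
    [17, 2.3, 0, 0, 255],
    [20, 2.7, 0, 0, 255],
    [22, 3, 0, 0, 255],
    [24, 3.3, 0, 0, 255],
    [26, 3.5, 0, 0, 255],
    [26, 3.5, 0, 0, 255]
  ]
}}

```text
time: 13.52
position: [0.4388, 0.1809, 0.0302]
orientation: [-0.001, -0.068, 0.998, -0.0]
contact_force: [-3.8, -0.5, 2.8]
width: -0.0
finger_force: 1.5
```

Contact with the tile (about 3.8 N). Pushing on in small increments.

>>> {"name": "step_arm", "arguments": {
  "commands": [
    [1, 0.1, 0, 0, 255],
    [2, 0.3, 0, 0, 255],
    [3, 0.4, 0, 0, 255],
    [4, 0.5, 0, 0, 255],
    [5, 0.7, 0, 0, 255],
    [5, 0.7, 0, 0, 255],
    [5, 0.7, 0, 0, 255]
  ]
}}

```text
time: 14.4
position: [0.4438, 0.1815, 0.0302]
orientation: [-0.001, -0.068, 0.998, -0.0]
contact_force: [-6.2, -0.3, 3.4]
width: 0.0002
finger_force: 2.7
```

>>> {"name": "step_arm", "arguments": {
  "commands": [
    [0.5, 0.1, 0, 0, 255],
    [1, 0.1, 0, 0, 255],
    [1.5, 0.2, 0, 0, 255],
    [2, 0.3, 0, 0, 255],
    [2, 0.3, 0, 0, 255]
  ]
}}

```text
time: 15.02
position: [0.4455, 0.1818, 0.0302]
orientation: [-0.001, -0.068, 0.998, -0.0]
contact_force: [-6.8, -0.6, 4.8]
width: -0.0002
finger_force: 3.4
```

>>> {"name": "step_arm", "arguments": {
  "commands": [
    [0.5, 0.1, 0, 0, 255],
    [1, 0.1, 0, 0, 255],
    [1, 0.1, 0, 0, 255],
    [1, 0.1, 0, 0, 255]
  ]
}}

```text
time: 15.52
position: [0.446, 0.1819, 0.0302]
orientation: [-0.002, -0.068, 0.998, -0.0]
contact_force: [-9.6, -1.0, 8.1]
width: 0.0
finger_force: 4.8
```

>>> {"name": "step_arm", "arguments": {
  "commands": [
    [0.5, 0.1, 0, 0, 255],
    [1, 0.1, 0, 0, 255],
    [1, 0.1, 0, 0, 255],
    [1, 0.1, 0, 0, 255]
  ]
}}

```text
time: 16.02
position: [0.446, 0.1819, 0.0302]
orientation: [-0.003, -0.068, 0.998, -0.0]
contact_force: [-14.7, -2.5, 12.2]
width: 0.0003
finger_force: 7.4
```

Run:
```python
from h import *
P={n:grab_frame(n)[0] for n in("side","top")}
s=r.sense();print(s["contact_force"],s["moment"])
f=lambda p,x,y:cv2.resize(p[y:y+100,x:x+100],None,fx=4,fy=4,interpolation=cv2.INTER_CUBIC)
cv2.imwrite("pics/q1.png",np.hstack([f(P["side"],195,185),f(P["top"],205,180)]))
```

```text
[-14.33281023  -2.4635392   11.32084463] [-0.4239575   2.2253408  -0.02064984]
```

View pics/q1.png

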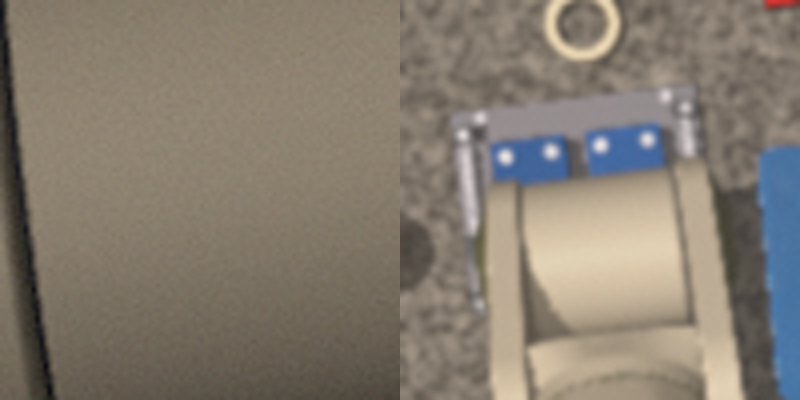

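>>> {"name": "step_arm", "arguments": {
  "commands": [
    [0.3, 0, 0.5, 0, 255],
    [0.3, 0, 1, 0, 255],
    [0.3, 0, 1, 0, 255],
    [0.3, 0, 1, 0, 255],
    [0.3, 0, 1, 0, 255]
  ]
}}

```text
time: 16.75
position: [0.4459, 0.1819, 0.0303]
orientation: [-0.003, -0.068, 0.998, -0.0]
contact_force: [-11.7, -0.8, 2.0]
width: 0.0
finger_force: 5.7
```

>>> {"name": "step_arm", "arguments": {
  "commands": [
    [0.5, 0.1, 0.3, 0, 255],
    [1, 0.1, 0.6, 0, 255],
    [1, 0.1, 0.6, 0, 255],
    [1, 0.1, 0.6, 0, 255],
    [1, 0.1, 0.6, 0, 255],
    [1, 0.1, 0.6, 0, 255]
  ]
}}

```text
time: 17.5
position: [0.446, 0.1819, 0.0303]
orientation: [-0.005, -0.068, 0.998, -0.0]
contact_force: [-13.5, -1.0, -2.0]
width: 0.0001
finger_force: 6.8
```

```bash
python3 -c "
from plant import r
print(r.sense()['contact_force']); print(r.finish_job())"
```

```text
[-13.46518175  -0.97253385  -2.01095858]
the job is handed in; nothing more can be done
None
```

I handed the job in at about 17.5 s with the spacer let go in the wide gap, centred on the short stop, and the tile held against it at about 13.5 N. The arm blocked both cameras for the final press, so I judged flushness from the tile stopping firmly after roughly the expected 8 mm of travel; the hand-in returned no verdict.

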